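# Slide a battery pack into its docking station and start it

## Robot

A 6-joint arm with a two-finger parallel gripper is mounted at the origin on the work surface. World frame = base frame: x ahead of the robot, y to its left, z up, the work surface at z = 0. Lengths are in mm, angles in rad, forces in N, time in s.
With the tool pointing down it reaches from about 350 to 975 mm from the base axis. Payload 7.1 kg.
Tool frame: the origin (TCP) lies midway between the tips of the shut fingers; the grasp point (between the pads) lies 19 mm behind it (ctrl.grasp_offset is the distance from the TCP to the grasp point, in mm); z points along the fingers, y is the line along which they close (so a half turn about z gives the same grasp; the last joint's range is limited). The gripper opens to 88 mm and grips with 3 to 60 N. Pads are 20 mm wide; open, the fingers measure 115 mm over their backs; the gripper's body (75 mm by 178 mm) begins 61 mm behind the grasp point.
Start: joints at [1.282, 0.423, 1.63, -0, 1.089, -0.019], TCP at [166.555, 602.382, 222.675] pointing down, gripper open.
Joint ranges: [-3, 3], [-0.9, 2.11], [0.09, 2.58], [-1.31, 4.45], [0.11, 2.69], [-2.54, 2.54]. Speed limits (rad/s): [2.39, 2.39, 3.01, 3.14, 3.14, 3.14].

## Interface

Orientations are given as a rotation vector (axis times angle).
In Python, from workcell import ctrl gives the robot as it stands. The module is installed in compiled form; this text tells all that it offers.
- The arm moves only by the tool servo_tool, never from a script. Its argument "rows" is a list of rows, each a list of 7 numbers: the turn, a rotation vector about the tool's x, y, z as a fraction of full scale, then the shift along the tool's x, y, z as a fraction of full scale, then the finger opening in mm, from 0 to 87.8. A call has 1 to 10 rows; each row is the pose to reach, as a shift and turn from the pose commanded when the call began, along the tool's axes at that moment; what a row does not reach only later rows make up. Full scale, the value 1, is 20 cm for a shift and 1.5 rad for a turn. A row lasts 1/8 s, in which the tool goes at most 62.5 mm and 10.7 degrees, less where a joint would pass 70% of its speed; a pose out of reach is approached as far as the arm can. A call with a number of a shift or a turn outside -1 to 1 is refused whole. A call with a gripper value outside its range is refused whole. The fingers move at their own pace and stop on an object; the grip force is fixed at half the most. Time passes only in rows, so rows that repeat a pose let the fingers close. It gives the time, the measured TCP pose, the force, the opening and the grip force at its end, in the units of the state.
- ctrl.get_obs(): the state, without advancing time (a new reading comes with each control period).
- ctrl.get_image(name): name is "scene" or "top"; returns (picture, depth): 420x560x3 uint8, red, green, blue; 420x560 float32, mm along the optical axis (not along the pixel's ray), 0 where there is no reading.
- ctrl.camera_info(name): a dict with "intrinsics" (3x3 intrinsics, pixels), "k1" (the pictures are not rectified: a ray, as slopes to the right and down, at radius r is drawn at 1 + k1 r^2 times it, then the intrinsics apply), "R" (3x3) and "t" (3): a world point X has camera coordinates R X + t. Camera axes: x right, y down, z forward; pixel columns grow to the right and rows downward; lengths in mm; the calibration is good to about 2 mm. A picture is of the moment at which its call begins. camera_info takes no time and is no camera call.
- ctrl.close_job(): hands the job in; it is judged then, once.
The state is a dict: "t": time; "qpos": joint angles; "qvel": joint speeds; "joint_torque": joint torques, N m; "ee_pos": TCP position; "orientation": TCP orientation; "ft_force": force on the tool from outside, world axes, zero at the start; "moment": the same for the moment, N m; "width": finger opening in mm; "grasp_force": force on a finger pad.
Only numpy, scipy, OpenCV 4.12 (cv2) and the standard library are available. Lean on these libraries where they do the work, as an engineer would, in place of code of your own. Each camera call takes 0.05 s, during which the arm holds its last target. There are 200 camera calls.

## Task

Push the tall battery pack low, at its foot, so that it slides upright over the mat into the docking station until it is fully home, flush against the station's back wall; it must not tip, be lifted or be handled by its carrying handle. Then press the round button on top of the station all the way down and let it go. Nothing is to be grasped, and the other things on the bench stay where they are.

Things in the scene. Friction and masses are not known exactly. Their poses are not given: they have to be found in the camera images.
- pack: Upright grey battery pack, 1.2 to 1.8 kg, loose on the mat; 5 to 13 N slide it. Case 92 (x) by 120 (y) by 170 mm high (z). Origin: centre of the case's underside. Its plain +x face goes into the station first. Pushed below about 45 mm it slides, above about 70 mm it tips. It starts 140 to 205 mm short of home, up to 25 mm off line and 0.15 rad askew. Home: origin at x = -46 mm, y = 0 in the station's frame, axes alike.
- pack_foot (a point): Middle of the face to push: the end of the pack's low black foot, which is 120 mm wide, 36 mm high, and sticks out 36 mm from the case on its -x side. The point lies 82 mm behind (-x of) the pack's origin, 18 mm above the mat; axes as the pack's. When the pack is home this face is 128 mm before the station's back wall, still outside the guides.
- pack_handle: Carrying handle on top of the pack (fixed to it), a 12 mm bar 72 mm long across the pack's y, rising 36 mm above the case's top. Origin at the centre of the case's top, 170 mm above the pack's origin. Not to be touched.
- dock: Docking station, fixed. Origin: on the mat, at the middle of its back wall's face; +x is the way the pack goes in (roughly to the robot's left), z up. White housing behind that face 130 (x) by 170 (y) by 100 mm high. Two side guides 35 mm high run 55 mm out from the wall, 132 mm apart inside, then flare to about 170 mm at the mouth, 85 mm before the wall. No floor plate: the pack stays on the mat.
- start_top (a point): Centre of the top of the round steel push button (34 mm across) on top of the station's housing, 78 mm behind the wall's face and 118 mm above the mat. It is pressed straight down.
- start (a joint): Travel of that button in m: 0 released, 0.006 fully down; a spring returns it. It takes about 5 N to push down fully.
- meter: handheld multimeter lying flat, 150 x 75 x 42 mm, loose on the bench; to be left alone. Origin at the centre of its underside.
- tape: roll of tape lying flat, 84 mm across, 19 mm high, loose on the bench; to be left alone. Origin at the centre of its underside.
- jar: small jar of terminals, 48 mm across, 70 mm high, loose on the bench; to be left alone. Origin at the centre of its underside.
- plug: small connector housing, about 65 x 30 x 28 mm, loose on the bench; to be left alone. Origin at the centre of its underside.
- driver: screwdriver lying down, about 200 mm long, loose on the bench; to be left alone. Origin at the centre of its underside.
- adapter: mains adapter block, 90 x 50 x 32 mm, loose on the bench; to be left alone. Origin at the centre of its underside.
- flask: plastic dispenser bottle, 60 mm across, 130 mm high, loose on the bench; to be left alone. Origin at the centre of its underside.

How it is judged (in metres and radians):
On the way, in this order (a step that is already met when the one before it is completed fails the run):
1. the pack stands fully home in the station (x of pack in the frame of dock above -0.053 m and y of pack in the frame of dock between -0.012 and 0.012 m and angle between the x axis of pack and the x axis of dock, either way round below 0.08 rad and angle between pack's own z axis and vertical below 0.05 rad and height (world z) of pack below 0.005 m and linear speed of pack below 0.02 m/s), for 0.2 s.
2. the button is pressed down (value of joint start above 0.0045 m), for 0.05 s.
At the end, for the whole second after the job is handed in: The pack stands upright (within 0.05 rad) on the mat in the station, its origin no more than 7 mm short of home (x above -53 mm), within 12 mm of the middle and 0.08 rad of square; the button has been pressed to at least 4.5 mm after that and is released; all is at rest (x of pack in the frame of dock above -0.053 m and y of pack in the frame of dock between -0.012 and 0.012 m and angle between the x axis of pack and the x axis of dock, either way round below 0.08 rad and angle between pack's own z axis and vertical below 0.05 rad and height (world z) of pack below 0.005 m and value of joint start below 0.001 m and linear speed of pack below 0.01 m/s); the robot touches nothing.
It fails at once if the pack is tipped by more than 0.15 rad (angle between pack's own z axis and vertical above 0.15 rad).
It fails at once if the pack is lifted 15 mm or more (height (world z) of pack above 0.015 m).
It fails at once if the pack's carrying handle is touched (contact force between any of the arm, the fingers and pack_handle above 1 N).
It fails at once if the button is pressed while the pack is not home (value of joint start above 0.0045 m and (x of pack in the frame of dock below -0.056 m or angle between the x axis of pack and the x axis of dock, either way round above 0.1 rad)).
It fails at once if one of the other things is moved more than 25 mm (distance of any of meter, tape, jar, plug, driver, adapter, flask from where it was at the start of the episode above 0.025 m).
It also fails if it takes over 67 s, if anything falls off the work surface, if the arm or the gripper's body presses on something with over 40 N, if the wrist force passes 120 N, or if a joint passes its speed limit or range.

## Working session

There is one attempt and no reset: what is moved stays moved. The work goes in short steps, Python scripts to look and compute and a tool call to move; the robot and the scene stay as the last step left them, time stands still between calls to the robot, and variables do not carry over. Pictures are saved under pics/ and viewed, at most 10 in all, crops included, and the job is handed in when it is done.

Besides the shell and the picture viewer there is one more tool, called after "Request:" as name(argument=value, ...) on one line, values as JSON. servo_tool: Moves the arm, as the interface text tells. Its arguments: {"type":"object","properties":{"rows":{"type":"array","items":{"type":"array","items":{"type":"number"}}}},"required":["rows"]}

```bash
mkdir -p pics; cat > h.py <<'E'
import numpy as np, cv2
from workcell import ctrl
def shot(n,f):
    p,d=ctrl.get_image(n); cv2.imwrite(f'pics/{f}.png',p[:,:,::-1]); np.savez(f'pics/{f}.npz',p=p,d=d); return p,d
def rays(n,uv):
    c=ctrl.camera_info(n);K=np.array(c['intrinsics'],float)
    q=cv2.undistortPoints(np.array(uv,float).reshape(-1,1,2),K,np.array([c['k1'],0,0,0.])).reshape(-1,2)
    R=np.array(c['R']);t=np.array(c['t']).ravel()
    return -R.T@t, np.c_[q,np.ones(len(q))]@R
def onz(n,uv,z):
    o,r=rays(n,uv); return o+r*((z-o[2])/r[:,2])[:,None]
def cloud(n,d):
    v,u=np.mgrid[:d.shape[0],:d.shape[1]]
    o,r=rays(n,np.c_[u.ravel(),v.ravel()]); return (o+r*d.ravel()[:,None]).reshape(*d.shape,3)
E
python3 - <<'E'
from h import *
for n in('scene','top'): shot(n,n+'0'); print(n,{k:np.round(v,3).tolist() for k,v in ctrl.camera_info(n).items()})
o=ctrl.get_obs();print(o['t'],o['ee_pos'],o['orientation'],o['ft_force'],o['width'])
E
```

```text
scene {'intrinsics': [[496.853, 0.0, 285.435], [0.0, 496.853, 207.952], [0.0, 0.0, 1.0]], 'k1': 0.008, 'R': [[-0.446, 0.895, 0.011], [0.635, 0.325, -0.701], [-0.631, -0.305, -0.713]], 't': [241.397, -268.324, 1778.429]}
top {'intrinsics': [[454.483, 0.0, 278.49], [0.0, 454.483, 208.416], [0.0, 0.0, 1.0]], 'k1': -0.107, 'R': [[0.014, -1.0, -0.008], [-0.996, -0.013, -0.091], [0.091, 0.009, -0.996]], 't': [15.229, 592.247, 1240.05]}
0.1 [166.42424303 601.93078814 221.99948228] [-4.22466753e-01 -3.11284472e+00  2.09051983e-03] [-0.64711195  0.30547372  0.11255983] 87.69444693136069
```

View pics/scene0.png

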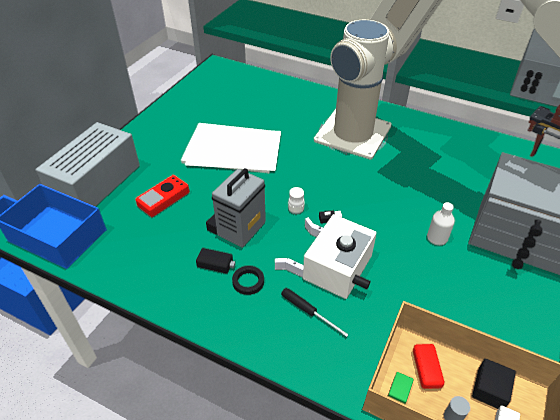

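View pics/top0.png

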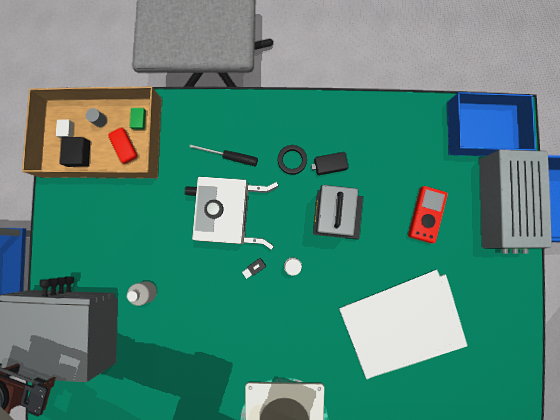

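The scene view shows the pack at about (240,208), its foot towards the upper left, the red meter at (163,195) and the dock at (338,255). In the top view the pack's case top is at about (338,210) with the foot on its right. The dock housing is at (220,210) with the button at (214,209), and its guides reach right to about (272,190) and (268,245).

```bash
cat > m.py <<'E'
from h import *
def rect(P,lo,hi,box):
    m=(P[...,2]>lo)&(P[...,2]<hi)
    b=np.zeros_like(m);b[box[1]:box[3],box[0]:box[2]]=1;m&=b
    n,l,s,c=cv2.connectedComponentsWithStats(m.astype('uint8'));i=1+np.argmax(s[1:,4]);q=P[l==i]
    r=cv2.minAreaRect(q[:,:2].astype('float32'));return r,np.median(q[:,2]),len(q),s[i]
def show(f,pb=(250,160,400,260),db=(180,160,285,265)):
    p,d=shot('top',f);P=cloud('top',d)
    out={}
    for k,lo,hi,b in(('case',160,178,pb),('foot',28,44,pb),('dock',90,108,db),('button',112,126,db)):
        try:
            r,z,n,s=rect(P,lo,hi,b);out[k]=cv2.boxPoints(r);print(k,np.round(r[0],1),np.round(r[1],1),round(r[2],2),'z',round(float(z),1),n,s[:4],out[k].round(0).tolist())
        except Exception as e: print(k,e)
    return p,d,P,out
E
python3 - <<'E'
from m import *
p,d,P,o=show('t1')
# guides
r=rect(P,25,45,(245,175,285,200));print(r[0]);r=rect(P,25,45,(245,232,285,255));print(r[0])
for nm,(u,v) in dict(jar=(293,267),plug=(254,268),adapter=(331,163),tape=(292,147),meter=(428,214)).items(): print(nm,P[v,u].round(0))
P2=cloud('scene',shot('scene','s1')[1])
for nm,b in dict(pack=(205,165,270,250),dock=(300,210,380,300)).items():
    for lo,hi in((160,178),(28,44),(90,108)):
        try:r=rect(P2,lo,hi,b);print(nm,lo,np.round(r[0][0],1),np.round(r[0][1],1),round(r[0][2],2),r[1],r[2])
        except Exception as e:print(nm,lo,'none')
E
```

```text
case [ 577.5 -124.8] [ 92.7 119.9] 84.75 z 169.5 1602 [317 185  41  51] [[514.0, -165.0], [633.0, -176.0], [641.0, -84.0], [522.0, -73.0]]
foot [ 711.7 -124.3] [38.2 92.8] 0.88 z 31.6 336 [315 160  34  14] [[692.0, -78.0], [693.0, -171.0], [731.0, -170.0], [730.0, -78.0]]
dock [581.1 180.2] [131.8 170.7] 86.6 z 100.2 2874 [192 177  55  67] [[492.0, 120.0], [662.0, 109.0], [670.0, 241.0], [500.0, 251.0]]
button [581.7 193. ] [47.3 44.6] 89.59 z 119.9 192 [204 200  19  18] [[559.0, 170.0], [604.0, 169.0], [604.0, 217.0], [560.0, 217.0]]
((650.1648559570312, 70.6559829711914), (23.836294174194336, 87.14613342285156), 9.284407615661621)
((498.06744384765625, 75.20721435546875), (80.16043090820312, 20.882240295410156), 75.80750274658203)
jar [432. -18.  70.]
plug [426.  89.  24.]
adapter [ 721. -123.   32.]
tape [769. -13.  20.]
meter [ 580. -392.   44.]
pack 160 [ 580.7 -123.3] [ 94.9 122.8] 84.55 170.72443439997915 1011
pack 28 [ 583.2 -142.1] [130.2 115.3] 84.59 36.38629676669984 263
pack 90 [603.6 -98.7] [ 72.6 145.9] 47.98 99.40140063207843 235
dock 160 none
dock 28 [657.9 167.2] [ 33.6 147.1] 1.2 35.73449863242104 201
dock 90 [583.1 180. ] [130.6 177.6] 86.4 101.46729601031535 2406
```

```bash
cat > g.py <<'E'
import sys
from h import *
from scipy.spatial.transform import Rotation as Rn
def pose(x,y,z,yaw,tilt):  # yaw deg of tool x in world, tilt rad about tool y
    a=np.radians(yaw);X=np.array([np.cos(a),np.sin(a),0]);Z=np.array([0,0,-1.])
    return np.array([x,y,z]),Rn.from_matrix(np.c_[X,np.cross(Z,X),Z])*Rn.from_euler('y',tilt)
def rel(*a):
    o=ctrl.get_obs();R0=Rn.from_rotvec(o['orientation']);p,R=pose(*a)
    print('turn',((R0.inv()*R).as_rotvec()/1.5).round(3),'shift',(R0.inv().apply(p-o['ee_pos'])/200).round(3),'| ee',o['ee_pos'].round(1),'F',o['ft_force'].round(1),'t',round(o['t'],2))
if __name__=='__main__': rel(*map(float,sys.argv[1:]))
E
python3 g.py 571 -260 320 84.75 0.15
```

```text
turn [-0.07   0.084  0.927] shift [-3.098 -3.616 -0.486] | ee [166.5 602.1 222.2] F [ 0.1 -0.3  0.9] t 0.2
```

Request:
servo_tool(rows=[[0,0,0,0,0,-0.3,87],[0,0,0,0,0,-0.5,87],[0,0,0,0,0,-0.5,87]])

```text
t: 0.57
ee_pos: [167.1, 604.1, 326.5]
orientation: [0.422, 3.112, 0.011]
ft_force: [-0.1, 0.6, -0.4]
width: 87.3
grasp_force: 0.0
```

Request:
servo_tool(rows=[[0,0,0,-0.2,-0.225,0,87],[0,0,0,-0.39,-0.45,0,87],[0,0,0,-0.58,-0.68,0,87],[0,0,0,-0.77,-0.9,0,87]])

```text
t: 1.08
ee_pos: [266.9, 385.5, 321.3]
orientation: [-0.422, -3.112, 0.003]
ft_force: [0.7, -0.2, 0.1]
width: 87.0
grasp_force: 0.0
```

Request:
servo_tool(rows=[[0,0,0,-0.2,-0.225,0,87],[0,0,0,-0.39,-0.45,0,87],[0,0,0,-0.58,-0.68,0,87],[0,0,0,-0.77,-0.9,0,87]])

```text
t: 1.58
ee_pos: [367.2, 171.2, 321.6]
orientation: [-0.422, -3.112, 0.001]
ft_force: [1.2, 1.1, -0.9]
width: 87.2
grasp_force: 0.0
```

Request:
servo_tool(rows=[[0,0,0,-0.2,-0.225,0,87],[0,0,0,-0.39,-0.45,0,87],[0,0,0,-0.58,-0.68,0,87],[0,0,0,-0.77,-0.9,0,87]])

```text
t: 2.08
ee_pos: [467.7, -43.2, 321.5]
orientation: [-0.423, -3.111, -0.0]
ft_force: [1.2, 0.9, -0.6]
width: 87.3
grasp_force: 0.0
```

Request:
servo_tool(rows=[[0,0,0,-0.2,-0.225,0,87],[0,0,0,-0.39,-0.45,0,87],[0,0,0,-0.58,-0.68,0,87],[0,0,0,-0.77,-0.9,0,87],[0,0,0,-0.77,-0.9,0,87]])

```text
t: 2.7
ee_pos: [568.6, -258.8, 320.2]
orientation: [-0.428, -3.11, -0.001]
ft_force: [-0.9, 0.2, -0.4]
width: 86.9
grasp_force: 0.0
```

```bash
python3 g.py 571 -260 320 84.75 0.15
```

```text
turn [-0.071  0.082  0.924] shift [-0.013 -0.002  0.001] | ee [ 568.6 -258.8  320.2] F [-0.9  0.2 -0.4] t 2.7
```

Request:
servo_tool(rows=[[-0.071,0.082,0.924,-0.01,0,0,87],[-0.071,0.082,0.924,-0.01,0,0,87],[-0.071,0.082,0.924,-0.01,0,0,87],[-0.071,0.082,0.924,-0.01,0,0,87],[-0.071,0.082,0.924,-0.01,0,0,87],[-0.071,0.082,0.924,-0.01,0,0,87],[-0.071,0.082,0.924,-0.01,0,0,87],[-0.071,0.082,0.924,-0.01,0,0,87],[-0.071,0.082,0.924,-0.01,0,0,87]])

```text
t: 3.82
ee_pos: [569.5, -255.3, 321.7]
orientation: [-2.238, -2.051, -0.17]
ft_force: [0.4, 0.2, -0.4]
width: 87.2
grasp_force: 0.0
```

```bash
python3 g.py 566 -255 130 84.75 0.15;python3 g.py 566 -255 14 84.75 0.15
```

```text
turn [ 0.    -0.001  0.003] shift [-0.144 -0.019  0.947] | ee [ 569.5 -255.3  321.7] F [ 0.4  0.2 -0.4] t 3.83
turn [ 0.    -0.001  0.003] shift [-0.231 -0.019  1.521] | ee [ 569.5 -255.3  321.7] F [ 0.4  0.2 -0.4] t 3.83
```

Request:
servo_tool(rows=[[0,0,0,-0.04,0,0.28,87],[0,0,0,-0.09,-0.01,0.58,87],[0,0,0,-0.144,-0.019,0.85,87],[0,0,0,-0.144,-0.019,0.947,87],[0,0,0,-0.144,-0.019,0.947,87]])

```text
t: 4.45
ee_pos: [566.7, -255.4, 130.5]
orientation: [-2.237, -2.051, -0.17]
ft_force: [0.6, -0.5, 0.1]
width: 86.7
grasp_force: 0.0
```

Request:
servo_tool(rows=[[0,0,0,-0.03,0,0.2,87],[0,0,0,-0.06,0,0.4,87],[0,0,0,-0.08,0,0.5,87],[0,0,0,-0.087,0,0.57,87],[0,0,0,-0.087,0,0.57,87]])

```text
t: 5.08
ee_pos: [567.7, -256.5, 16.1]
orientation: [-2.24, -2.052, -0.171]
ft_force: [0.6, -0.4, 1.1]
width: 86.8
grasp_force: 0.0
```

```bash
python3 g.py 569 -218 14 84.75 0.15; python3 -c "
from m import *
show('t2')"
```

```text
turn [0.002 0.    0.003] shift [ 0.188 -0.01   0.039] | ee [ 567.7 -256.5   16.1] F [ 0.6 -0.4  1.1] t 5.08
case [ 577.5 -124.7] [ 93.  120.5] 84.82 z 169.5 1607 [317 185  41  51] [[513.0, -166.0], [633.0, -176.0], [642.0, -84.0], [522.0, -73.0]]
foot [ 718.1 -125.3] [38.  88.9] 9.54 z 31.7 325 [316 160  33  14] [[692.0, -85.0], [707.0, -172.0], [744.0, -166.0], [729.0, -78.0]]
dock [581.  179.7] [132.8 170.7] 86.61 z 100.3 2878 [192 177  54  67] [[492.0, 118.0], [662.0, 108.0], [670.0, 241.0], [500.0, 251.0]]
button [580.3 193.2] [46.1 39.7] 59.79 z 120.2 186 [204 200  19  18] [[552.0, 183.0], [586.0, 163.0], [609.0, 203.0], [575.0, 223.0]]
```

View pics/t2.png

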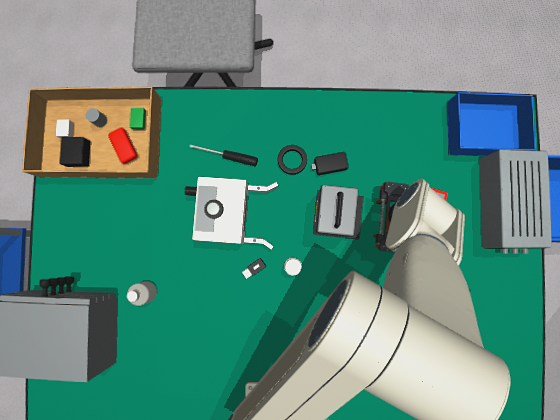

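The arm's fingers are at about (395,210), square behind the pack, which hasn't moved. The meter at (430,200) is clear below the wrist.

Request:
servo_tool(rows=[[0,0,0,0.05,0,0.01,87],[0,0,0,0.09,-0.005,0.017,87],[0,0,0,0.13,-0.005,0.023,87],[0,0,0,0.15,-0.008,0.029,87],[0,0,0,0.17,-0.01,0.033,87],[0,0,0,0.19,-0.01,0.037,87],[0,0,0,0.19,-0.01,0.037,87]])

```text
t: 6.0
ee_pos: [568.8, -217.5, 14.1]
orientation: [-2.24, -2.052, -0.171]
ft_force: [0.3, -0.1, -0.5]
width: 86.8
grasp_force: 0.0
```

Request:
servo_tool(rows=[[0,0,0,0.01,0,0.0015,87],[0,0,0,0.02,0,0.003,87],[0,0,0,0.03,0,0.0045,87],[0,0,0,0.04,0,0.006,87]])

```text
t: 6.5
ee_pos: [569.9, -211.6, 14.2]
orientation: [-2.242, -2.054, -0.17]
ft_force: [-0.8, -8.1, -2.1]
width: 86.7
grasp_force: 4.2
```

```bash
python3 -c "
from g import *
rel(570,-200,14,86.6,.15)
from m import *
show('t3')"
```

```text
turn [ 0.006  0.002 -0.018] shift [ 0.057 -0.005  0.009] | ee [ 569.9 -211.6   14.2] F [-0.8 -8.1 -2.1] t 6.5
case [ 577.9 -119.5] [ 92.9 120.4] 85.22 z 169.5 1604 [315 185  41  51] [[514.0, -161.0], [634.0, -171.0], [642.0, -78.0], [522.0, -68.0]]
foot [ 713.5 -124.9] [37.3 92.6] 3.89 z 31.8 329 [315 160  34  14] [[692.0, -80.0], [698.0, -172.0], [735.0, -170.0], [729.0, -77.0]]
dock [581.  180.1] [131.3 170.4] 86.72 z 100.2 2877 [192 177  54  67] [[492.0, 119.0], [662.0, 110.0], [670.0, 241.0], [500.0, 251.0]]
button [581.  192.2] [48.6 42.4] 46.03 z 120.2 189 [204 200  19  18] [[549.0, 189.0], [579.0, 160.0], [613.0, 195.0], [583.0, 224.0]]
```

```bash
python3 g.py 567.6 -149 14 86.6 0.15
```

```text
turn [ 0.006  0.002 -0.018] shift [ 0.306 -0.039  0.046] | ee [ 570.  -211.3   14.2] F [-1.3 -8.  -1.5] t 6.55
```

Request:
servo_tool(rows=[[0,0,-0.003,0.03,-0.004,0.0045,87],[0,0,-0.006,0.06,-0.008,0.009,87],[0,0,-0.009,0.09,-0.012,0.0135,87],[0,0,-0.012,0.12,-0.016,0.018,87],[0,0,-0.015,0.15,-0.02,0.0225,87],[0,0,-0.018,0.18,-0.024,0.027,87],[0,0,-0.018,0.21,-0.028,0.0315,87],[0,0,-0.018,0.24,-0.032,0.036,87],[0,0,-0.018,0.27,-0.036,0.0405,87],[0,0,-0.018,0.3,-0.04,0.045,87]])

```text
t: 7.8
ee_pos: [567.7, -150.2, 14.3]
orientation: [-2.216, -2.085, -0.173]
ft_force: [0.2, -8.7, -1.6]
width: 86.9
grasp_force: 4.1
```

```bash
python3 -c "
from g import *
rel(565.3,-86.4,14,86.6,.15)
from m import *
show('t4',(240,160,400,260))"
```

```text
turn [ 0.006  0.002 -0.001] shift [ 0.314 -0.032  0.048] | ee [ 567.7 -150.2   14.3] F [ 0.2 -8.7 -1.6] t 7.8
case [573.3 -57.8] [ 92.  119.9] 86.4 z 169.5 1600 [291 187  40  50] [[511.0, -100.0], [630.0, -108.0], [636.0, -16.0], [516.0, -8.0]]
foot [ 568.3 -127.7] [ 33.3 122. ] 80.22 z 35.6 372 [323 196  18  44] [[505.0, -134.0], [626.0, -154.0], [631.0, -122.0], [511.0, -101.0]]
dock [580.9 180.1] [131.2 170.6] 86.54 z 100.2 2876 [192 177  55  67] [[492.0, 120.0], [662.0, 110.0], [670.0, 240.0], [500.0, 251.0]]
button [580.3 193. ] [42.2 47.4] 2.79 z 119.7 186 [204 201  19  17] [[558.0, 216.0], [560.0, 168.0], [603.0, 170.0], [600.0, 218.0]]
```

Request:
servo_tool(rows=[[0,0,0,0.03,-0.003,0.0045,87],[0,0,0,0.06,-0.006,0.009,87],[0,0,0,0.09,-0.009,0.0135,87],[0,0,0,0.12,-0.012,0.018,87],[0,0,0,0.15,-0.015,0.0225,87],[0,0,0,0.18,-0.018,0.027,87],[0,0,0,0.21,-0.022,0.0315,87],[0,0,0,0.24,-0.025,0.036,87],[0,0,0,0.27,-0.028,0.0405,87],[0,0,0,0.3,-0.032,0.045,87]])

```text
t: 9.1
ee_pos: [565.1, -89.1, 14.3]
orientation: [-2.216, -2.085, -0.174]
ft_force: [1.0, -9.6, -1.6]
width: 87.0
grasp_force: 4.2
```

```bash
python3 -c "
from g import *
rel(569.1,-22.8,14,86.6,.15)
from m import *
show('t5',(240,160,400,260))"
```

```text
turn [ 0.006  0.002 -0.001] shift [ 0.328 -0.     0.05 ] | ee [565.1 -89.1  14.3] F [ 1.  -9.6 -1.6] t 9.1
case [571.    3.3] [ 92. 120.] 86.41 z 169.6 1601 [266 187  40  51] [[508.0, -39.0], [628.0, -46.0], [634.0, 45.0], [514.0, 53.0]]
foot [566.3 -63.1] [ 33.6 120.4] 83.77 z 36.1 455 [301 196  16  44] [[505.0, -73.0], [624.0, -86.0], [628.0, -53.0], [508.0, -40.0]]
dock [580.8 180.1] [131.7 170.4] 86.55 z 100.2 2885 [192 177  54  67] [[492.0, 120.0], [662.0, 109.0], [670.0, 241.0], [500.0, 251.0]]
button [581.2 193.8] [45.2 45.2] 76.48 z 119.5 198 [204 200  18  19] [[554.0, 177.0], [598.0, 167.0], [608.0, 211.0], [564.0, 221.0]]
```

View pics/t5.png

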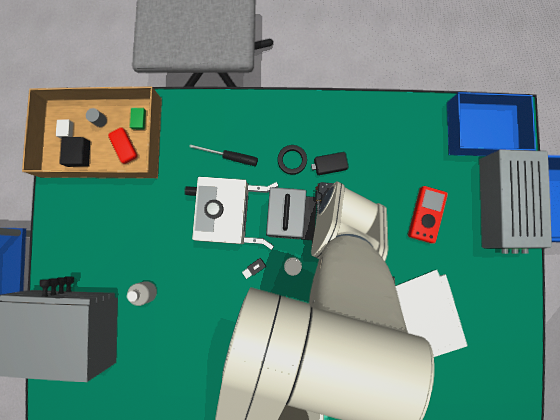

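The pack at (287,214) is centred at the guide mouth and square; nothing else has moved.

Request:
servo_tool(rows=[[0,0,0,0.03,0,0.0045,87],[0,0,0,0.06,0,0.009,87],[0,0,0,0.09,0,0.0135,87],[0,0,0,0.12,0,0.018,87],[0,0,0,0.15,0,0.0225,87],[0,0,0,0.18,0,0.027,87],[0,0,0,0.21,0,0.0315,87],[0,0,0,0.24,0,0.036,87],[0,0,0,0.265,0,0.04,87],[0,0,0,0.28,0,0.042,87]])

```text
t: 10.4
ee_pos: [568.1, -32.5, 14.3]
orientation: [-2.215, -2.085, -0.173]
ft_force: [-0.6, -9.3, -0.4]
width: 87.1
grasp_force: 4.7
```

Request:
servo_tool(rows=[[0,0,0,0.01,0,0.0015,87],[0,0,0,0.02,0,0.003,87],[0,0,0,0.03,0,0.0045,87],[0,0,0,0.03,0,0.0045,87]])

```text
t: 10.9
ee_pos: [568.4, -26.3, 14.3]
orientation: [-2.215, -2.084, -0.173]
ft_force: [-0.9, -8.6, 0.2]
width: 87.4
grasp_force: 4.0
```

```bash
python3 -c "
from g import *
rel(569.1,-22.8,14,86.6,.15)
from m import *
show('t6',(240,160,400,260))"
```

```text
turn [ 0.006  0.001 -0.   ] shift [0.017 0.002 0.004] | ee [568.4 -26.3  14.3] F [-0.9 -8.6  0.2] t 10.9
case [574.1  66. ] [ 92.1 120. ] 86.53 z 169.5 1593 [241 186  40  50] [[511.0, 24.0], [631.0, 16.0], [637.0, 108.0], [517.0, 116.0]]
foot [570.4   4.3] [ 31.6 118.6] 86.48 z 36.1 384 [278 195  15  43] [[510.0, -8.0], [629.0, -15.0], [631.0, 16.0], [512.0, 24.0]]
dock [580.9 180.6] [131.  170.3] 86.87 z 100.2 2799 [192 177  54  67] [[492.0, 120.0], [662.0, 110.0], [669.0, 241.0], [499.0, 251.0]]
button [581.8 191.7] [44.8 44.8] 1.74 z 119.5 195 [205 200  18  18] [[559.0, 213.0], [560.0, 169.0], [605.0, 170.0], [603.0, 215.0]]
```

Request:
servo_tool(rows=[[0,0,0,0.005,0,0.0007,87],[0,0,0,0.01,0,0.0014,87],[0,0,0,0.015,0,0.002,87],[0,0,0,0.015,0,0.002,87]])

```text
t: 11.45
ee_pos: [568.6, -23.6, 14.3]
orientation: [-2.215, -2.084, -0.173]
ft_force: [0.3, -9.4, -1.3]
width: 87.1
grasp_force: 4.7
```

Request:
servo_tool(rows=[[0,0,0,0.004,0,0.0006,87],[0,0,0,0.007,0,0.001,87],[0,0,0,0.007,0,0.001,87]])

```text
t: 11.82
ee_pos: [568.7, -23.4, 14.3]
orientation: [-2.215, -2.086, -0.172]
ft_force: [-1.8, -17.0, 0.6]
width: 87.0
grasp_force: 8.4
```

Request:
servo_tool(rows=[[0,0,0,0.003,0,0.0004,87],[0,0,0,0.006,0,0.0008,87],[0,0,0,0.006,0,0.0008,87]])

```text
t: 12.2
ee_pos: [568.9, -23.2, 14.3]
orientation: [-2.216, -2.087, -0.171]
ft_force: [-2.7, -22.4, 1.1]
width: 87.0
grasp_force: 11.4
```

```bash
python3 -c "
from g import *
rel(569.1,-22.8,14,86.6,.15)
from m import *
show('t7',(240,160,400,260));shot('scene','s7')"
```

```text
turn [0.006 0.003 0.   ] shift [0.002 0.001 0.002] | ee [568.9 -23.2  14.3] F [ -2.7 -22.4   1.1] t 12.2
case [574.5  68.9] [ 92.  120.1] 86.62 z 169.7 1599 [240 186  40  50] [[512.0, 26.0], [632.0, 19.0], [637.0, 111.0], [517.0, 118.0]]
foot [570.4   7.2] [ 31.2 118.2] 86.53 z 35.6 356 [277 195  15  43] [[510.0, -5.0], [628.0, -12.0], [630.0, 19.0], [512.0, 26.0]]
dock [580.9 180.4] [130.7 170.4] 86.89 z 100.2 2746 [192 177  54  67] [[492.0, 120.0], [662.0, 111.0], [670.0, 241.0], [499.0, 250.0]]
button [582.4 193.3] [42.2 47. ] 14.92 z 119.6 188 [204 200  19  18] [[556.0, 211.0], [568.0, 165.0], [609.0, 176.0], [597.0, 221.0]]
```

View pics/s7.png

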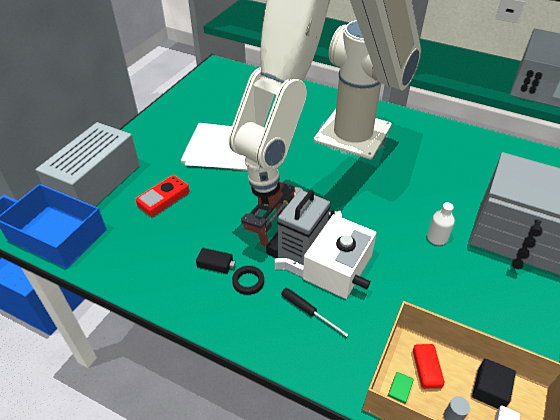

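The pack stands upright, flush against the dock's front wall at about (305,220), and the push force has climbed to 22 N, so it is home. Next I back off, rise, and go to the button.

Request:
servo_tool(rows=[[0,0,0,-0.02,0,-0.003,87],[0,0,0,-0.08,0,-0.012,87],[0,0,0,-0.2,0,-0.03,87],[0,0,0,-0.3,0,-0.045,87],[0,0,0,-0.3,0,-0.045,87]])

```text
t: 12.92
ee_pos: [564.7, -81.2, 14.3]
orientation: [-2.216, -2.08, -0.174]
ft_force: [-0.3, 0.5, 0.9]
width: 87.0
grasp_force: 0.0
```

Request:
servo_tool(rows=[[0,0,0,0.04,0,-0.3,40],[0,0,0,0.08,0,-0.6,20],[0,0,0,0.12,0,-0.85,0],[0,0,0,0.14,0,-0.98,0],[0,0,0,0.14,0,-0.98,0]])

```text
t: 13.55
ee_pos: [564.4, -81.1, 214.4]
orientation: [-2.215, -2.086, -0.177]
ft_force: [-0.6, 0.6, -0.4]
width: 40.4
grasp_force: 0.0
```

Request:
servo_tool(rows=[[0,-0.1,0,0,0,-0.25,0],[0,-0.1,0,0,0,-0.5,0],[0,-0.1,0,0,0,-0.7,0],[0,-0.1,0,0,0,-0.7,0]])

```text
t: 14.05
ee_pos: [562.1, -102.2, 352.2]
orientation: [2.282, 2.147, 0.011]
ft_force: [-0.5, 0.7, -0.3]
width: 1.1
grasp_force: 0.0
```

```bash
python3 g.py 582 193 330 86.6 0; python3 -c "
from m import *
show('t8',(230,160,400,260))"
```

```text
turn [ 0.007  0.    -0.001] shift [1.479 0.008 0.11 ] | ee [ 562.1 -102.2  352.2] F [-0.5  0.7 -0.3] t 14.05
case [574.6  68.8] [ 92.3 120.4] 86.19 z 169.6 1602 [240 186  40  50] [[511.0, 27.0], [632.0, 19.0], [638.0, 111.0], [518.0, 119.0]]
foot [570.3   5. ] [ 35.8 119.9] 86.5 z 35.7 550 [277 195  16  44] [[509.0, -9.0], [629.0, -17.0], [631.0, 19.0], [512.0, 27.0]]
dock [581.1 180.4] [130.6 170.6] 86.83 z 100.3 2754 [192 177  54  67] [[492.0, 120.0], [663.0, 110.0], [670.0, 241.0], [500.0, 250.0]]
button [581.4 194.1] [46.7 43.8] 52.94 z 119.6 183 [204 200  19  19] [[550.0, 189.0], [585.0, 162.0], [613.0, 200.0], [578.0, 226.0]]
```

Pack stays home. Over to the button.

Request:
servo_tool(rows=[[0,0,0,0.25,0,0,0],[0,0,0,0.5,0,0,0],[0,0,0,0.75,0,0,0],[0,0,0,0.9,0,0,0]])

```text
t: 14.6
ee_pos: [570.6, 79.8, 347.3]
orientation: [2.285, 2.153, 0.001]
ft_force: [0.4, -2.0, -0.4]
width: 0.8
grasp_force: 0.0
```

Request:
servo_tool(rows=[[0.005,0,0,0.25,0,0,0],[0.005,0,0,0.5,0.005,0,0],[0.005,0,0,0.58,0.008,0,0],[0.005,0,0,0.58,0.008,0,0]])

```text
t: 15.1
ee_pos: [579.9, 193.6, 348.3]
orientation: [-2.285, -2.153, 0.006]
ft_force: [-0.9, -0.6, 0.2]
width: 0.8
grasp_force: 0.0
```

```bash
python3 g.py 582 193 150 86.6 0
```

```text
turn [-0.003  0.001 -0.   ] shift [-0.001  0.015  0.992] | ee [579.9 193.6 348.3] F [-0.9 -0.6  0.2] t 15.1
```

Request:
servo_tool(rows=[[0,0,0,0,0.005,0.25,0],[0,0,0,0,0.01,0.5,0],[0,0,0,0,0.01,0.75,0],[0,0,0,0,0.01,0.92,0],[0,0,0,0,0.01,0.99,0],[0,0,0,0,0.01,0.99,0]])

```text
t: 15.85
ee_pos: [582.3, 192.0, 152.1]
orientation: [-2.289, -2.151, 0.003]
ft_force: [-0.2, -0.5, 0.1]
width: 0.6
grasp_force: 0.0
```

Request:
servo_tool(rows=[[0,0,0,0,0,0.06,0],[0,0,0,0,0,0.1,0],[0,0,0,0,0,0.13,0],[0,0,0,0,0,0.15,0],[0,0,0,0,0,0.155,0],[0,0,0,0,0,0.16,0],[0,0,0,0,0,0.165,0],[0,0,0,0,0,0.17,0],[0,0,0,0,0,0.17,0]])

```text
t: 16.98
ee_pos: [582.5, 193.1, 118.7]
orientation: [-2.288, -2.152, 0.001]
ft_force: [-1.9, 0.6, 2.7]
width: 0.6
grasp_force: 1.7
```

Contact at about 118.7. Press on until the force climbs.

Request:
servo_tool(rows=[[0,0,0,0,0,0.01,0],[0,0,0,0,0,0.018,0],[0,0,0,0,0,0.025,0],[0,0,0,0,0,0.03,0],[0,0,0,0,0,0.033,0],[0,0,0,0,0,0.033,0]])

```text
t: 17.73
ee_pos: [582.7, 193.2, 115.8]
orientation: [2.288, 2.152, 0.0]
ft_force: [-12.8, -2.4, 34.4]
width: 0.4
grasp_force: 17.4
```

```bash
python3 -c "
from h import *
p,_=shot('scene','s9');q=np.load('pics/s7.npz')['p']
c=[cv2.resize(i[200:300,280:390],None,fx=3.6,fy=5,interpolation=cv2.INTER_CUBIC) for i in(q,p)]
cv2.imwrite('pics/c9.png',np.hstack(c)[:,:,::-1]);o=ctrl.get_obs();print(o['ft_force'],o['moment'],o['ee_pos'])"
```

```text
[-12.45176817  -3.36255835  35.34985452] [-0.61034722  2.37883363 -0.04677378] [582.74264934 193.17626898 115.79019996]
```

View pics/c9.png

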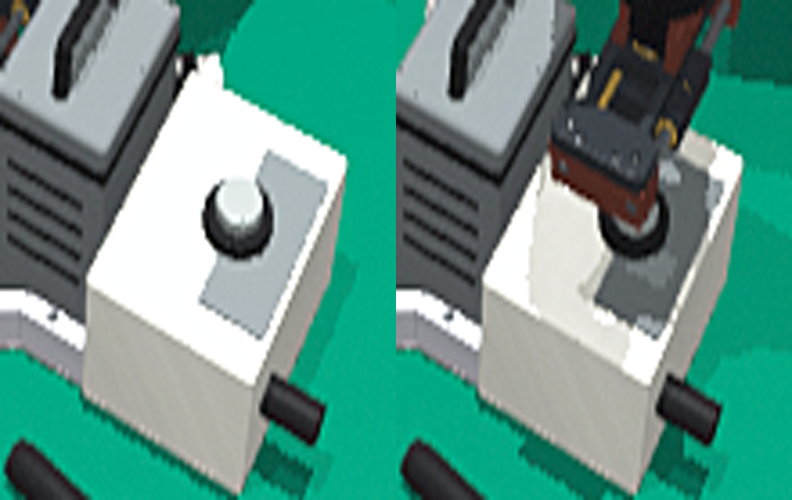

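The left half shows the button standing in a black collar. In the right half the closed fingertips are on the button at about crop (640,215), but a little of the cap shows at lower right. I'll lift and measure the cap and collar more closely.

Request:
servo_tool(rows=[[0,0,0,0,0,-0.03,0],[0,0,0,0,0,-0.1,0],[0,0,0,0,0,-0.2,0],[0,0,0,0,0,-0.2,0]])

```text
t: 18.27
ee_pos: [583.9, 193.4, 154.0]
orientation: [2.288, 2.151, 0.004]
ft_force: [-0.7, -0.8, -0.8]
width: 0.2
grasp_force: 0.0
```

```bash
python3 -c "
from h import *
for f,n,b in(('t8','top',(198,194,230,226)),('s7','scene',(325,225,368,258))):
    z=np.load('pics/%s.npz'%f);P=cloud(n,z['d'])[b[1]:b[3],b[0]:b[2]];p=z['p'][b[1]:b[3],b[0]:b[2]]
    g=p.mean(2);
    dark=(g<70)&(P[...,2]>95)
    print(n,'collar',dark.sum(),P[dark].min(0).round(1),P[dark].max(0).round(1),P[dark].mean(0).round(1),'bbox mid',((P[dark].min(0)+P[dark].max(0))/2).round(1))
    h=P[...,2]>116
    print('high',h.sum(),P[h].min(0).round(1),P[h].max(0).round(1),P[h].mean(0).round(1))
    r=P[P.shape[0]//2];print(np.array2string(P[...,2][::2,::2].round(0).astype(int),max_line_width=200))
o=ctrl.get_obs();print(o['ee_pos'],o['ft_force'])"
```

```text
top collar 123 [477.   11.7 106.1] [ 604.1  215.3 1288.8] [578.9 188.7 121.3] bbox mid [540.5 113.5 697.4]
high 138 [477.   11.7 116.1] [ 601.   210.5 1288.8] [578.4 187.  155. ]
[[ 99 102 101 101 104 101 102 103  99 101  97  97 101 102 100 102]
 [102 103 103 101 105 100 102 102 100  97  99  98 104 101 102  97]
 [105 102  99 106 100 103 101 103 104 100  99 100 100  99 101  99]
 [102 101  99 103 105 102 112 113 114 114  98  97 104 101  99  99]
 [ 99 104 105  96 105 113 113 121 122 112 108 105  96  99 100  97]
 [101 105 102  97 115 120 124 120 122 121 115 115 105 101 101  96]
 [103 102 105 103 110 121 120 125 119 122 122 114 110 100  97 100]
 [100 105 104 108 107 120 123 124 119 120 119 116 112 100  95  99]
 [105 100 102 112 117 123 122 119 117 121 123 111 109  96 103  99]
 [106 103 103 102 114 121 120 121 120 119 116 112 109 102 100  99]
 [103  99 104 102 111 112 121 125 120 113 113 111  97 103 100 104]
 [103 101 108 102 103 110 114 111 107 111 109  97  99 101 104  97]
 [105 104  98 101 102 102  98 111 110  99  97 100 106 101 101 100]
 [106  99 106 104 102 108 102 104  98 100 105 100 
[... 1633 characters left out ...]
 113  116  114  113  103  107  106   99  104  101   99]
 [ 104  102  101  103   99  101  100  102  108  112  115  109  115  108  100  104  104  105  101  100   98   91]
 [ 103  101  102  103   99   98   99  106  104  102 1078  106  103   99  101  105  102  101  105  102 1078   78]
 [ 101  108  101  101  101   97   99  103  105  104  103  104  104  104  104  101  104   99  100  100   84   63]
 [ 103  103   98  104  101  102  103  102  104  101  104  103  103  103  104  100  103  100  103   95   74   53]
 [ 100  104  101  103  102  103  102  106  106  102  100  104  103  102  104  103  100  105  102   83   61   39]]
[583.936946   193.38657153 154.01595005] [-0.68932715 -0.84787392 -0.75832522]
```

Request:
servo_tool(rows=[[0,0,0,0,-0.009,0.08,0],[0,0,0,0,-0.009,0.14,0],[0,0,0,0,-0.009,0.157,0],[0,0,0,0,-0.009,0.157,0],[0,0,0,0,-0.009,0.157,0]])

```text
t: 18.9
ee_pos: [580.6, 193.1, 120.6]
orientation: [-2.288, -2.152, 0.001]
ft_force: [-2.7, -0.0, 2.2]
width: 0.5
grasp_force: 1.2
```

Request:
servo_tool(rows=[[0,0,0,0,0,0.008,0],[0,0,0,0,0,0.01,0],[0,0,0,0,0,0.01,0],[0,0,0,0,0,0.01,0]])

```text
t: 19.4
ee_pos: [580.9, 193.2, 118.8]
orientation: [-2.288, -2.152, 0.0]
ft_force: [-1.5, -0.1, 3.8]
width: 0.5
grasp_force: 1.7
```

Request:
servo_tool(rows=[[0,0,0,0,0,0.008,0],[0,0,0,0,0,0.01,0],[0,0,0,0,0,0.01,0],[0,0,0,0,0,0.01,0]])

```text
t: 19.9
ee_pos: [580.9, 193.2, 116.8]
orientation: [-2.288, -2.152, 0.0]
ft_force: [-0.8, 0.0, 3.8]
width: 0.8
grasp_force: 2.3
```

Request:
servo_tool(rows=[[0,0,0,0,0,0.008,0],[0,0,0,0,0,0.01,0],[0,0,0,0,0,0.01,0],[0,0,0,0,0,0.01,0]])

```text
t: 20.4
ee_pos: [581.0, 193.2, 116.2]
orientation: [2.288, 2.152, 0.0]
ft_force: [-5.5, -1.4, 16.9]
width: 0.2
grasp_force: 8.3
```

The force rises gently from about 2 to 4 N between 120.6 and 116.8 mm, then meets a hard stop at 116.2 mm, so the button is fully down. Now I let it go.

Request:
servo_tool(rows=[[0,0,0,0,0,-0.05,0],[0,0,0,0,0,-0.2,0],[0,0,0,0,0,-0.5,0],[0,0,0,0,0,-0.8,0],[0,0,0,0,0,-0.9,0],[0,0,0,0,0,-0.9,0],[0,0,0,0,0,-0.9,0]])

```text
t: 21.28
ee_pos: [580.0, 192.9, 292.9]
orientation: [-2.288, -2.151, 0.004]
ft_force: [-0.1, 0.6, -1.0]
width: 0.4
grasp_force: 0.0
```

```bash
python3 -c "
from m import *
show('t9',(230,160,400,260));p,d=shot('scene','s10');P=cloud('scene',d);h=(P[225:258,325:368,2]>116)&(P[225:258,325:368,2]<130);print(h.sum(),np.median(P[225:258,325:368,2][h]))
for f in('s7',): 
  P=cloud('scene',np.load('pics/s7.npz')['d']);h=(P[225:258,325:368,2]>116)&(P[225:258,325:368,2]<130);print(h.sum(),np.median(P[225:258,325:368,2][h]))"
```

```text
case [574.5  69. ] [ 92.4 120.3] 86.64 z 169.6 1603 [240 186  40  50] [[512.0, 26.0], [632.0, 19.0], [637.0, 112.0], [517.0, 119.0]]
foot [570.6   4.9] [ 35.8 120.2] 86.48 z 35.9 552 [277 195  16  44] [[509.0, -9.0], [629.0, -17.0], [632.0, 19.0], [512.0, 27.0]]
dock [580.2 164.1] [ 97.3 170.8] 87.03 z 99.8 1592 [209 177  37  67] [[492.0, 120.0], [663.0, 111.0], [668.0, 208.0], [497.0, 217.0]]
button [585.6 179.4] [37.3 19. ] 14.61 z 118.9 69 [213 201  10  14] [[565.0, 184.0], [570.0, 166.0], [606.0, 175.0], [601.0, 193.0]]
130 122.57575098199095
128 122.40307093681707
```

View pics/s10.png

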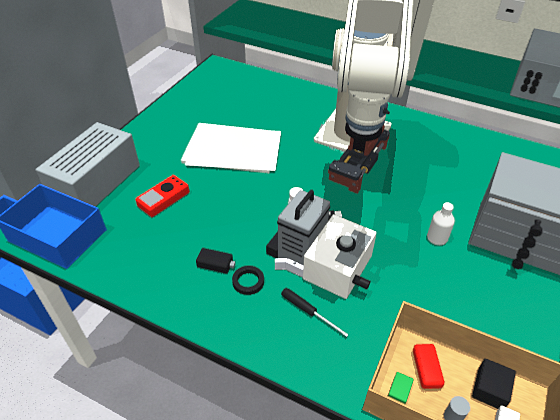

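The pack is home at (303,222), the button at (347,242) is back up, the arm is clear above, and the other things are where they were.

```bash
python3 -c "
from workcell import ctrl
print(ctrl.close_job())"
```

```text
the job is handed in; nothing more can be done
None
```

The pack was pushed upright until flush against the dock's back wall, the button was pressed to its stop and released, and the job was handed in; no verdict came back.

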